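Pack the paint touch-up kit into its organiser tray

TASK

Pack the paint touch-up kit into the organiser tray, each thing in the middle of its own holder: the touch-up bottle upright in the narrow well, the mixing cup upright in the wide well, the paint gauge flat, display up, between the wide-set rails, and the marker lying between the close-set saddles, both lengthwise. Leave the torch and the spare screw cap, which look alike but do not belong, standing where they are.

Things in the scene. Friction and masses are not known exactly. Their poses are not given: they have to be found in the camera images.
- bottle_center (a point): touch-up paint bottle, standing upright: grey body 26 mm diameter and 40 mm high, above it a black brush cap 18 mm diameter, 74 mm high in all. Point: on its axis, half-way up (37 mm above its foot); z is up its axis. To be moved.
- cup_center (a point): small pale plastic mixing cup, standing open end up, hollow: 59 mm high, 60 mm diameter over the rim, tapering to 44 mm at the foot. Can be taken across the outside near the rim. Point: on its axis, 30 mm above its foot; z is up its axis. To be moved.
- gauge_center (a point): paint thickness gauge, dark grey, lying flat with its display up: 111 mm long (its y), 46 mm wide (its x), 22 mm high (a button makes it 24). Point: centre of its body, 11 mm above its underside; z up. To be moved.
- pen_center (a point): six-sided marker pen lying flat: 128 mm long (its y), 16 mm wide, 14 mm high. Point: its centre, 7 mm above its underside; z as built is up. To be moved.
- lamp_center (a point): inspection torch standing on its head: dark grey cylinder 31 mm diameter, 109 mm high; it looks like the touch-up bottle but is taller, thicker and dark all over. Point: on its axis, 54 mm above its foot; z up. Does not belong to the kit: stays where it stands.
- cap_center (a point): spare screw cap lying open side up: a shallow round cup 45 mm diameter, 18 mm high; it looks like the mixing cup but is much lower. Point: on its axis, 9 mm above the table. Does not belong to the kit: stays where it lies.
- narrow_well: Holder for the bottle: grey on a white plate, fixed in the tray, base plate 130 (x) x 88 (y) x 4 mm; on its middle a 60 x 60 mm block with a round well 42 mm wide, 26 mm deep down to the plate. Origin: centre of the plate's underside, 4 mm above the table. The four holders lie 2 x 2 (pitch 132 x 90 mm), turned alike, in a black 280 x 196 mm tray whose rim is level with the plates' tops; which lies where changes.
- wide_well: Holder for the cup: grey on a white plate, fixed in the tray, base plate 130 (x) x 88 (y) x 4 mm; on its middle an 80 x 80 mm block with a round well 64 mm wide, 14 mm deep down to the plate. Origin: centre of the plate's underside, 4 mm above the table.
- flat_cradle: Holder for the gauge: grey on a white plate, fixed in the tray, base plate 130 (x) x 88 (y) x 4 mm; four corner rails 8 mm high, 30 mm long, centred 46 mm either way along x, leave a channel 66 mm wide along x with the middle 62 mm open for fingers. The gauge lies in it on the plate, lengthwise along x, either way round. Origin: centre of the plate's underside, 4 mm above the table.
- pen_cradle: Holder for the marker: grey on a white plate, fixed in the tray, base plate 130 (x) x 88 (y) x 4 mm; two saddles 42 mm either way along x, each two blocks 9 mm high, 16 mm long, leave a channel 32 mm wide along x with the middle 68 mm open for fingers. The marker lies in it on the plate, lengthwise along x, either way round. Origin: centre of the plate's underside, 4 mm above the table.
Things that resemble listed ones, but are neither listed nor needed, are in the scene too. What is shaped like the part that bears gauge_center but green or purple is not meant.

How it is judged:
At the end, for the whole second after the job is handed in: Each on its own holder's floor: bottle upright within 12 mm, cup upright within 15 mm of the middle; gauge (display up) and marker within 25 mm along, 14 mm across, 0.25 rad of lengthwise. Torch (upright) and spare cap within 25 mm of their start. All released, at rest (horizontal distance between bottle_center and narrow_well below 0.012 m and angle between each of bottle_center, cup_center's own z axis and vertical below 0.12 rad and z of bottle_center in the frame of narrow_well between 0.035 and 0.047 m and horizontal distance between cup_center and wide_well below 0.015 m and z of cup_center in the frame of wide_well between 0.028 and 0.04 m and x of gauge_center in the frame of flat_cradle between -0.025 and 0.025 m and y of gauge_center in the frame of flat_cradle between -0.014 and 0.014 m and z of gauge_center in the frame of flat_cradle between 0.009 and 0.021 m and angle between the y axis of gauge_center and the x axis of flat_cradle, either way round below 0.25 rad and angle between each of gauge_center, lamp_center's own z axis and vertical below 0.15 rad and x of pen_center in the frame of pen_cradle between -0.025 and 0.025 m and y of pen_center in the frame of pen_cradle between -0.014 and 0.014 m and z of pen_center in the frame of pen_cradle between 0.0055 and 0.0175 m and angle between the y axis of pen_center and the x axis of pen_cradle, either way round below 0.25 rad and distance of each of lamp_center, cap_center from where it was at the start of the episode below 0.025 m and linear speed of each of bottle, cup, gauge, pen, lamp, cap below 0.02 m/s); the robot touches nothing.
It fails at once if the torch is moved by more than 25 mm or tipped over (distance of lamp_center from where it was at the start of the episode above 0.025 m or angle between lamp_center's own z axis and vertical above 0.3 rad).
It fails at once if the spare screw cap is moved by more than 25 mm (distance of cap_center from where it was at the start of the episode above 0.025 m).
It also fails if it takes over 115 s, if anything falls off the work surface, if the arm or the gripper's body presses on something with over 40 N, if the wrist force passes 120 N, or if a joint passes its speed limit or range.

ROBOT

A 6-joint arm with a two-finger parallel gripper is mounted at the origin on a cart in front of the work surface, level with it; the furniture and walls round the work are solid. World frame = base frame: x ahead of the robot, y to its left, z up, the work surface at z = 0. Lengths are in m, angles in rad, forces in N, time in s.
With the tool pointing down it reaches from about 0.35 to 1 m from the base axis. Payload 7.1 kg.
Tool frame: the origin (TCP) lies at the very end of the fingers, on their centre line; the grasp point (between the pads) lies 19 mm behind it; z points along the fingers, y is the line along which they close (so a half turn about z gives the same grasp; the last joint's range is limited). The gripper opens to 85 mm and grips with 20 to 120 N. Pads are 22 mm wide; open, the fingers measure 114 mm over their backs; the gripper's body (76 mm by 85 mm) begins 54 mm behind the grasp point. The pads swing forward as they close: fully open they stand 13 mm farther back than shut.
Start: joints at [-1.288, 0.423, 1.63, -0, 1.089, -0.019], TCP at [0.186, -0.597, 0.231] pointing down, gripper open.
Joint ranges: [-3, 3], [-0.9, 2.11], [0.09, 2.58], [-1.31, 4.45], [0.11, 2.69], [-2.54, 2.54]. Speed limits (rad/s): [2.39, 2.39, 3.01, 3.14, 3.14, 3.14].

INTERFACE

Orientations are given as [roll, pitch, yaw] about the fixed x, y, z axes, in that order (R = Rz(yaw) Ry(pitch) Rx(roll)).
In Python, from plant import read_state, read_camera, get_calibration, sign_off, search_frame, tip_of gives the robot as it stands. The module is installed in compiled form; this text tells all that it offers.
- The arm moves only by the shell command python3 -m handwheel 'ROWS'. ROWS is JSON, a list that holds one entry, the list of rows, each a list of 7 numbers: the shift along the tool's x, y, z in mm, then the turn, a rotation vector about the tool's x, y, z in degrees, then the opening, from -1 (shut) to 1 (fully open), so that 0 is half open. In form: [[[x, y, z, rx, ry, rz, jaw], ...]]. A call has 1 to 20 rows; each row shifts and turns the commanded pose from where the row before left it, along the tool's axes as they then stand; what a row does not reach is not made up. A row lasts 1/8 s, in which the tool goes at most 62.5 mm and 10.7 degrees, less where a joint would pass 70% of its speed; a pose out of reach is approached as far as the arm can. A call is refused whole if a number of a shift passes 62.5 or a number of a turn 10.7, either way. A call with a gripper value outside its range is refused whole. The fingers move at their own pace and stop on an object; the grip force is fixed at half the most. Time passes only in rows, so rows that do not move let the fingers close. It gives the time, the measured TCP pose, the force, the opening and the grip force at its end, in the units of the state.
- read_state(): the state, without advancing time (a new reading comes with each control period).
- read_camera(name): name is "scene" or "top" or "wrist"; returns the picture (420x560x3 uint8, blue, green, red); there is no depth.
- get_calibration(name): a dict with "fx", "fy", "cx", "cy" (pixels), "R" (3x3) and "t" (3): a world point X has camera coordinates R X + t; the wrist camera has in their place "hand_eye" (4x4, takes a point from camera to tool coordinates, whose origin is the TCP and whose axes are the flange's). Camera axes: x right, y down, z forward; pixel columns grow to the right and rows downward; lengths in m; the calibration is good to about 2 mm. The wrist camera is an equidistant fisheye: a pixel r from the principal point sees the ray r / f radians off the axis. A picture is of the moment at which its call begins: read the wrist's pose just before it. get_calibration takes no time and is no camera call.
- sign_off(): hands the job in; it is judged then, once.
Trained networks look in the newest picture that a camera, given by its name, has taken for a name from the list of things; names that differ only in an ending like _2 or _b are one class to them, and where a whole thing is asked for, a point or a joint stands for the part that bears it (a point fixed in the world has none). Each returns a list of dicts, best first, with "p" (0 to 1); they miss things now and then, are a little off and sometimes report something else, mostly with a low value. They report only what shows in the picture. A call takes as long as a camera call. They do not tell look-alikes from the thing itself.
- search_frame(camera, label): "rect" ([left, top, right, bottom] in pixels, round what is visible of it).
- tip_of(camera, label): "point" ([column, row] in pixels: a listed point, or the origin of a listed thing).
The state is a dict: "time_s": time; "q": joint angles; "joint_vel": joint speeds; "joint_torque": joint torques, N m; "ee_pos": TCP position; "tool_rot": TCP orientation; "contact_force": force on the tool from outside, world axes, zero at the start; "ft_torque": the same for the moment, N m; "opening": finger opening in m; "gripper_force": force on a finger pad.
Only numpy, scipy, OpenCV 4.12 (cv2) and the standard library are available. Lean on these libraries where they do the work, as an engineer would, in place of code of your own. Each camera call takes 0.05 s, during which the arm holds its last target. There are 200 camera calls.

## Working session

There is one attempt and no reset: what is moved stays moved. The work goes in short steps, Python scripts to look and compute and a shell command to move; the robot and the scene stay as the last step left them, time stands still between calls to the robot, and variables do not carry over. Pictures are saved under pics/ and viewed, at most 14 in all, crops included, and the job is handed in when it is done.

```bash
mkdir -p pics; cat > h.py <<'E'
import numpy as np, cv2, json
from plant import *
from scipy.spatial.transform import Rotation as Ro
def w2p(name,X):
    c=get_calibration(name);Xc=np.array(c["R"])@np.array(X)+np.array(c["t"]);return [c["fx"]*Xc[0]/Xc[2]+c["cx"],c["fy"]*Xc[1]/Xc[2]+c["cy"]]
def p2w(name,p,z):
    c=get_calibration(name);R=np.array(c["R"]);t=np.array(c["t"])
    d=R.T@np.array([(p[0]-c["cx"])/c["fx"],(p[1]-c["cy"])/c["fy"],1]);o=-R.T@t
    return o+d*(z-o[2])/d[2]
E
python3 - <<'E'
from h import *
for n in ["top","scene"]:
    cv2.imwrite(f"pics/{n}0.png",read_camera(n))
    c=get_calibration(n);print(n,c["fx"],-np.array(c["R"]).T@np.array(c["t"]))
Z=dict(bottle_center=.037,cup_center=.03,gauge_center=.011,pen_center=.007,lamp_center=.054,cap_center=.009,narrow_well=.004,wide_well=.004,flat_cradle=.004,pen_cradle=.004)
for k,z in Z.items():
    for n in ["top","scene"]:
        for d in tip_of(n,k)[:4]:
            print(k,n,round(d["p"],2),np.round(d["point"],0),np.round(p2w(n,d["point"],z),3))
s=read_state();print(s)
E
```

```text
top 464.64506139465607 [0.29984042 0.02790237 1.19567325]
scene 546.4504389409485 [-0.12439425  1.10750813  0.941677  ]
bottle_center top 0.63 [276. 247.] [0.437 0.057 0.037]
bottle_center top 0.5 [280. 197.] [0.565 0.045 0.037]
bottle_center scene 0.56 [277. 220.] [0.556 0.037 0.037]
cup_center top 0.98 [230. 246.] [0.444 0.174 0.03 ]
cup_center scene 0.94 [289. 264.] [0.434 0.179 0.03 ]
cup_center scene 0.69 [274. 220.] [0.57  0.034 0.03 ]
gauge_center top 0.8 [181. 210.] [0.54  0.304 0.011]
gauge_center top 0.72 [236. 196.] [0.576 0.163 0.011]
gauge_center top 0.58 [136. 185.] [0.61  0.424 0.011]
gauge_center scene 0.67 [246. 252.] [0.573 0.173 0.011]
gauge_center scene 0.63 [275. 220.] [0.581 0.008 0.011]
pen_center top 0.79 [273. 250.] [0.434 0.066 0.007]
pen_center scene 0.5 [316. 244.] [0.428 0.043 0.007]
lamp_center top 0.5 [325. 247.] [ 0.431 -0.064  0.054]
lamp_center scene 0.85 [330. 211.] [ 0.436 -0.06   0.054]
cap_center scene 0.66 [298. 206.] [ 0.561 -0.094  0.009]
cap_center scene 0.53 [359. 181.] [ 0.461 -0.317  0.009]
narrow_well top 0.68 [412. 186.] [ 0.596 -0.304  
[... 468 characters left out ...]
1, 'q': array([-1.28799971e+00,  4.23100562e-01,  1.62990940e+00,  8.01804207e-06,
        1.08858231e+00, -1.90068502e-02]), 'joint_vel': array([-1.57737734e-04,  5.51037084e-04,  5.42411888e-05, -7.70814488e-06,
       -2.21582087e-03,  1.82503861e-03]), 'joint_torque': array([-1.01850110e-03, -5.57363927e+01, -2.82147288e+01, -2.95918971e-04,
        7.84940239e-04, -7.69306496e-06]), 'ee_pos': array([ 0.18579458, -0.59672847,  0.23131501]), 'tool_rot': array([ 3.14159214e+00, -7.09519591e-06,  3.01799750e-01]), 'contact_force': array([-0.44493289, -0.84862895,  0.03400355]), 'ft_torque': array([-0.0329823 ,  0.04225712,  0.02359533]), 'gripper_force': 0.0, 'opening': 0.08532102597842274}
```

```bash
python3 -c "
import cv2
a=cv2.imread('pics/top0.png');cv2.imwrite('pics/topc.png',cv2.resize(a[130:300,110:450],(800,400),interpolation=cv2.INTER_CUBIC))
a=cv2.imread('pics/scene0.png');cv2.imwrite('pics/scenec.png',cv2.resize(a[140:300,180:420],(800,533),interpolation=cv2.INTER_CUBIC))"
```

```text
(no output)
```

View pics/topc.png

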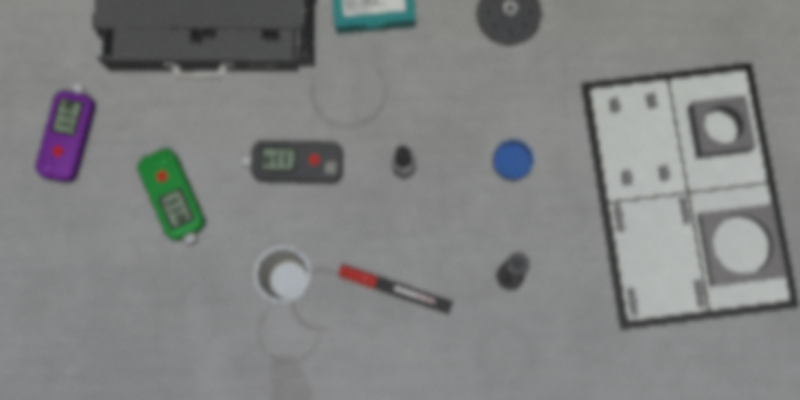

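View pics/scenec.png

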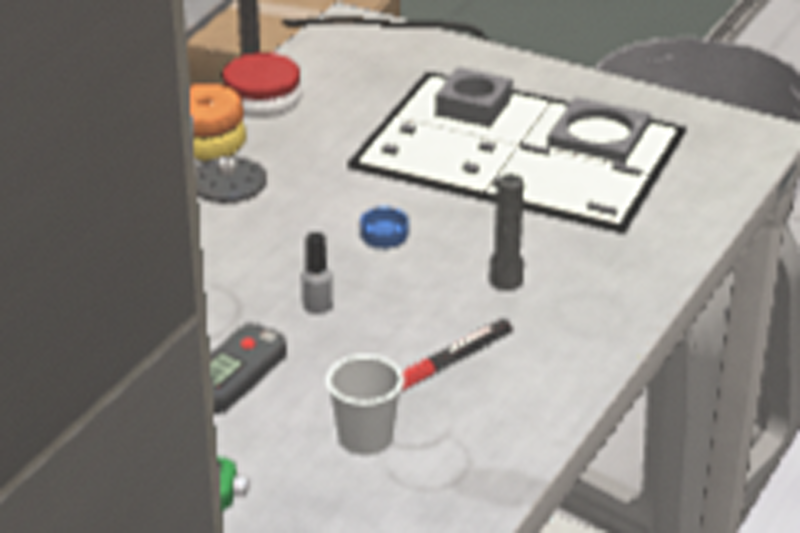

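The top view shows the pen cradle far-left (crop 640,138), narrow well far-right (720,127), flat cradle near-left (660,255) and wide well near-right (740,245). The kit is the grey gauge (297,162), bottle (403,160), cup (283,275) and marker (395,288). Leave alone the torch (512,270) and blue cap (513,160). The scene view agrees with this layout.

```bash
cat >> h.py <<'E'
def rect(name,mask,z):
    n,l,s,c=cv2.connectedComponentsWithStats(mask.astype(np.uint8));i=1+np.argmax(s[1:,4])
    pts=np.argwhere(l==i)[:,::-1]
    W=np.array([p2w(name,p,z)[:2] for p in pts]).astype(np.float32)
    (cx,cy),(w,h),a=cv2.minAreaRect(W*1000)
    if w<h:w,h,a=h,w,a+90
    return dict(c=np.round([cx/1000,cy/1000],4),wh=np.round([w,h],1),long_yaw_deg=round((a+90)%180-90,1))
def win(a,x0,y0,x1,y1):
    m=np.zeros(a.shape[:2],bool);m[y0:y1,x0:x1]=1;return m
E
python3 - <<'E'
from h import *
a=cv2.imread("pics/top0.png").astype(int);g=a.max(2)
mn=a.min(2)
W=lambda c:win(a,*[int(round(v/2.353+o)) for v,o in zip(c,(110,130,110,130))])
tr=W((560,50,799,345))
print("bg",a[150:152,230],a[200,400],a[240,370])
print("tray",rect("top",cv2.morphologyEx(((g<75)&tr).astype(np.uint8),cv2.MORPH_CLOSE,np.ones((3,3))),.008))
b=((mn>150)&tr).astype(np.uint8);b=cv2.morphologyEx(b,cv2.MORPH_CLOSE,np.ones((9,9)))
print("white",rect("top",b,.008))
print("gauge",rect("top",(g<95)&W((246,130,352,195)),.018))
red=(a.max(2)-a.min(2)>50)|(g<95)
print("pen",rect("top",red&W((332,255,460,320)),.008))
print("bottle cap",rect("top",(g<70)&W((385,140,420,185)),.06))
print("lamp",rect("top",(g<95)&W((490,245,535,295)),.1))
print("blue",rect("top",(a[...,0]-a[...,2]>40)&W((485,130,540,190)),.015))
E
```

```text
bg [[79 79 78]
 [79 79 78]] [148 149 146] [62 61 62]
tray {'c': array([ 0.5266, -0.2697]), 'wh': array([275.9, 193.3]), 'long_yaw_deg': 5.9}Traceback (most recent call last):
  File "<stdin>", line 9, in <module>
  File "h.py", line 13, in rect
    W=np.array([p2w(name,p,z)[:2] for p in pts]).astype(np.float32)
                ~~~^^^^^^^^^^
  File "h.py", line 7, in p2w
    c=get_calibration(name);R=np.array(c["R"]);t=np.array(c["t"])
ValueError: time passes only in moves, steps and waits
```

```bash
sed -i 's/^def w2p/C={n:get_calibration(n) for n in ["top","scene","wrist"]}\ndef w2p/; s/c=get_calibration(name);/c=C[name];/' h.py
cat > m.py <<'E'
from h import *
a=cv2.imread("pics/top0.png").astype(int);g=a.max(2)
mn=a.min(2)
W=lambda c:win(a,*[int(round(v/2.353+o)) for v,o in zip(c,(110,130,110,130))])
tr=W((560,50,799,345))
P=lambda x,y:p2w("top",(x/2.353+110,y/2.353+130),.008)[:2]
k=[P(*q) for q in [(585,83),(750,66),(795,304),(622,326)]]
print("corners",np.round(k,3).tolist(),np.mean(k,0),[np.degrees(np.arctan2(*(k[i]-k[j])[::-1])) for i,j in [(0,3),(1,2),(0,1),(3,2)]])
print("tray",rect("top",cv2.morphologyEx(((g<75)&tr).astype(np.uint8),cv2.MORPH_CLOSE,np.ones((3,3))),.008))
b=((mn>165)&tr).astype(np.uint8);b=cv2.morphologyEx(b,cv2.MORPH_CLOSE,np.ones((9,9)))
print("white",rect("top",b,.008))
print("gauge",rect("top",(g<110)&W((246,130,352,195)),.018))
red=(a.max(2)-a.min(2)>50)|(g<110)
print("pen",rect("top",red&W((332,255,460,320)),.008))
print("bottle cap",rect("top",(g<70)&W((385,140,420,185)),.06))
print("lamp",rect("top",(g<95)&W((490,245,535,295)),.1))
print("blue",rect("top",(a[...,0]-a[...,2]>40)&W((485,130,540,190)),.015))
E
python3 m.py
```

```text
corners [[0.654, -0.164], [0.67, -0.352], [0.4, -0.378], [0.38, -0.19]] [ 0.5258089  -0.27091132] [np.float64(5.391134769573268), np.float64(5.601627714188413), np.float64(94.88738315739394), np.float64(95.97364694760414)]
tray {'c': array([ 0.5266, -0.2697]), 'wh': array([275.9, 193.3]), 'long_yaw_deg': 5.9}
white {'c': array([ 0.5255, -0.2702]), 'wh': array([254.8, 171.5]), 'long_yaw_deg': 5.9}
gauge {'c': array([0.5676, 0.1614]), 'wh': array([102. ,  49.3]), 'long_yaw_deg': 86.0}
pen {'c': array([0.4264, 0.0552]), 'wh': array([127.2,  17. ]), 'long_yaw_deg': 70.4}
bottle cap {'c': array([0.5608, 0.0433]), 'wh': array([16.3, 16.1]), 'long_yaw_deg': 43.2}
lamp {'c': array([ 0.4304, -0.0664]), 'wh': array([35.6, 24.9]), 'long_yaw_deg': -46.5}
blue {'c': array([ 0.566 , -0.0772]), 'wh': array([40.2, 39.1]), 'long_yaw_deg': -2.0}
```

```bash
cat > go.py <<'E'
import sys
from h import *
x,y,z,yaw=map(float,sys.argv[1:5]);s=read_state();psi=s["tool_rot"][2]
d=(np.array([x,y,z])-s["ee_pos"])*1000
c,n=np.cos(psi),np.sin(psi)
T=np.array([d[0]*c+d[1]*n,d[0]*n-d[1]*c,-d[2]])
dy=(yaw-np.degrees(psi)+180)%360-180
print("pos",np.round(s["ee_pos"],4),"yaw",round(np.degrees(psi),1),"| now tool",np.round(T,1),"norm",round(np.linalg.norm(T),1),"turn rz",round(-dy,1))
p2=np.radians(yaw);c,n=np.cos(p2),np.sin(p2)
print("after turn tool",np.round([d[0]*c+d[1]*n,d[0]*n-d[1]*c,-d[2]],1),"t",s["time_s"])
E
R='[39.5,-40.8,0,0,0,0,1]'; true
python3 -m handwheel '[[[39.5,-40.8,0,0,0,0,1],[39.5,-40.8,0,0,0,0,1],[39.5,-40.8,0,0,0,0,1],[39.5,-40.8,0,0,0,0,1],[39.5,-40.8,0,0,0,0,1],[39.5,-40.8,0,0,0,0,1],[39.5,-40.8,0,0,0,0,1],[39.5,-40.8,0,0,0,0,1],[39.5,-40.8,0,0,0,0,1],[39.5,-40.8,0,0,0,0,1],[39.5,-40.8,0,0,0,0,1],[39.5,-40.8,0,0,0,0,1],[39.5,-40.8,0,0,0,0,1],[39.5,-40.8,0,0,0,0,1],[39.5,-40.8,0,0,0,0,1],[0,0,0,0,0,-10,1],[0,0,0,0,0,-10,1],[0,0,0,0,0,-10,1],[0,0,0,0,0,-10,1],[0,0,0,0,0,-10,1]]]'
python3 go.py .569 .163 .15 86
```

```text
time_s: 3.6
ee_pos: [0.5696, 0.1637, 0.2313]
tool_rot: [3.142, 0.0, 1.18]
contact_force: [-0.3, -0.1, 0.4]
opening: 0.0854
gripper_force: 0.0
pos [0.5696 0.1637 0.2313] yaw 67.6 | now tool [-0.9 -0.3 81.3] norm 81.3 turn rz -18.4
after turn tool [-0.8 -0.5 81.3] t 3.6
```

```bash
python3 -m handwheel '[[[0,0,40,0,0,-9.2,1],[0,0,41,0,0,-9.2,1],[0,0,0,0,0,0,1]]]'
cat >> h.py <<'E'
def wr(p,z):
    "wrist pixel to world at height z"
    s=read_state();c=C["wrist"];u=np.array([(p[0]-c["cx"])/c["fx"],(p[1]-c["cy"])/c["fy"]]);r=np.linalg.norm(u)
    d=np.array([*(u/max(r,1e-9)*np.sin(r)),np.cos(r)])
    H=np.array(c["hand_eye"]);R=Ro.from_euler("xyz",s["tool_rot"]).as_matrix()
    o=R@H[:3,3]+s["ee_pos"];d=R@H[:3,:3]@d
    return o+d*(z-o[2])/d[2]
E
python3 - <<'E'
from h import *
a=read_camera("wrist");cv2.imwrite("pics/w1.png",a)
for k,z in dict(gauge_center=.011,bottle_center=.037,cup_center=.03,pen_center=.007).items():
    for d in tip_of("wrist",k)[:3]: print(k,round(d["p"],2),np.round(d["point"]),np.round(wr(d["point"],z),3))
print(C["wrist"])
E
```

```text
time_s: 3.98
ee_pos: [0.5673, 0.1631, 0.1476]
tool_rot: [-3.136, 0.002, 1.494]
contact_force: [0.1, 1.1, 0.8]
opening: 0.0853
gripper_force: 0.0
gauge_center 0.62 [289. 197.] [0.576 0.161 0.011]
bottle_center 0.88 [292. 322.] [0.571 0.041 0.037]
cup_center 0.93 [139. 201.] [0.442 0.174 0.03 ]
{'fx': 325.19226210127806, 'fy': 325.19226210127806, 'cx': 283.15126855026443, 'cy': 208.06249376973636, 'hand_eye': array([[-1.04960808e-03, -9.50534903e-01, -3.10615997e-01,
         7.91119876e-02],
       [ 9.99999426e-01, -9.31497480e-04, -5.28583875e-04,
         1.34039978e-03],
       [ 2.13099404e-04, -3.10616373e-01,  9.50535335e-01,
        -1.41617626e-01],
       [ 0.00000000e+00,  0.00000000e+00,  0.00000000e+00,
         1.00000000e+00]])}
```

View pics/w1.png

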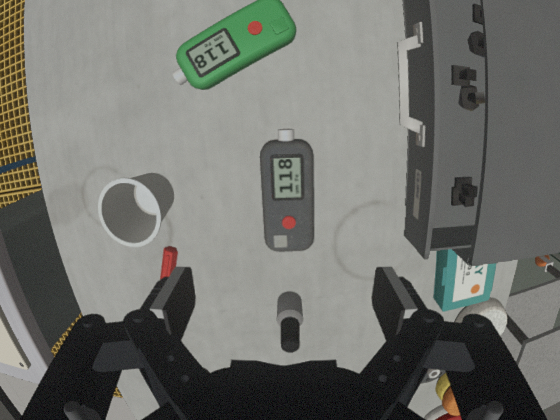

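The wrist view shows the grey gauge centred at (288,193), lengthwise as measured. The bottle is at (290,320) and the cup at (130,210). A black box edge lies to the right at column 405–430.

```bash
python3 - <<'E'
from h import *
for p,z in [((288,137),.015),((288,250),.015),((262,193),.015),((314,193),.015),((408,250),0),((430,258),0),((405,20),.03),((405,250),.06)]: print(p,np.round(wr(p,z),3))
print(p2w("top",(110+100/2.353,130+68/2.353),.0),p2w("top",(110+310/2.353,130+65/2.353),.1))
E
python3 go.py .572 .164 .006 86
```

```text
(288, 137) [0.581 0.215 0.015]
(288, 250) [0.573 0.11  0.015]
(262, 193) [0.554 0.168 0.015]
(314, 193) [0.6   0.164 0.015]
(408, 250) [0.699 0.09  0.   ]
(430, 258) [0.726 0.078 0.   ]
(405, 20) [0.686 0.313 0.03 ]
(405, 250) [0.671 0.122 0.06 ]
[0.68545865 0.38747826 0.        ] [0.65182635 0.13768743 0.1       ]
pos [0.5709 0.1641 0.1523] yaw 85.6 | now tool [  0.    1.1 146.3] norm 146.3 turn rz -0.4
after turn tool [  0.    1.1 146.3] t 4.225
```

```bash
python3 -m handwheel '[[[0,3,40,0,0,0,1],[0,0,40,0,0,0,1],[0,0,36,0,0,0,1],[0,0,20,0,0,0,1],[0,0,10,0,0,0,1],[0,0,0,0,0,0,1],[0,0,0,0,0,0,-1],[0,0,0,0,0,0,-1],[0,0,0,0,0,0,-1],[0,0,0,0,0,0,-1],[0,0,0,0,0,0,-1],[0,0,0,0,0,0,-1]]]'
```

```text
time_s: 5.72
ee_pos: [0.5731, 0.1637, 0.0056]
tool_rot: [3.14, -0.0, 1.496]
contact_force: [-2.5, 0.7, 7.6]
opening: 0.0439
gripper_force: 61.2
```

```bash
python3 -m handwheel '[[[0,0,-20,0,0,0,-1],[0,0,-45,0,0,0,-1],[0,0,-45,0,0,0,-1],[0,0,-45,0,0,0,-1],[0,0,-30,0,0,10,-1],[0,0,0,0,0,10,-1],[0,0,0,0,0,10,-1],[0,0,0,0,0,10,-1],[0,0,0,0,0,10,-1],[0,0,0,0,0,10,-1],[0,0,0,0,0,10,-1],[0,0,0,0,0,10,-1],[0,0,0,0,0,0,-1]]]'; python3 go.py .456 -.232 .15 5.8
```

```text
time_s: 7.35
ee_pos: [0.5726, 0.1635, 0.1904]
tool_rot: [-3.141, -0.001, 0.101]
contact_force: [-0.8, 0.4, -1.5]
opening: 0.0439
gripper_force: 61.8
pos [0.5726 0.1635 0.1904] yaw 5.8 | now tool [-155.8  381.7   40.4] norm 414.3 turn rz -0.0
after turn tool [-155.9  381.7   40.4] t 7.35
```

```bash
python3 -m handwheel '[[[-19.5,47.7,0,0,0,0,-1],[-19.5,47.7,0,0,0,0,-1],[-19.5,47.7,0,0,0,0,-1],[-19.5,47.7,0,0,0,0,-1],[-19.5,47.7,0,0,0,0,-1],[-19.5,47.7,0,0,0,0,-1],[-19.5,47.7,20,0,0,0,-1],[-19.5,47.7,20,0,0,0,-1],[0,0,0,0,0,0,-1],[0,0,0,0,0,0,-1]]]'; python3 - <<'E'
from h import *
a=read_camera("wrist");cv2.imwrite("pics/w2.png",a)
for k in ["narrow_well","wide_well","flat_cradle","pen_cradle"]:
    for d in tip_of("wrist",k)[:2]: print(k,round(d["p"],2),np.round(d["point"]),np.round(wr(d["point"],.004),3))
E
python3 go.py .456 -.232 .015 5.8
```

```text
time_s: 8.6
ee_pos: [0.4553, -0.2317, 0.1498]
tool_rot: [-3.142, -0.0, 0.101]
contact_force: [0.5, -0.6, -1.2]
opening: 0.0438
gripper_force: 61.9
narrow_well 0.73 [385.  51.] [ 0.599 -0.308  0.004]
wide_well 0.96 [378. 190.] [ 0.47  -0.32   0.004]
pen_cradle 0.78 [281.  44.] [ 0.591 -0.216  0.004]
pos [ 0.4558 -0.2308  0.1498] yaw 5.8 | now tool [  0.    1.2 134.8] norm 134.9 turn rz 0.0
after turn tool [  0.    1.2 134.8] t 8.85
```

View pics/w2.png

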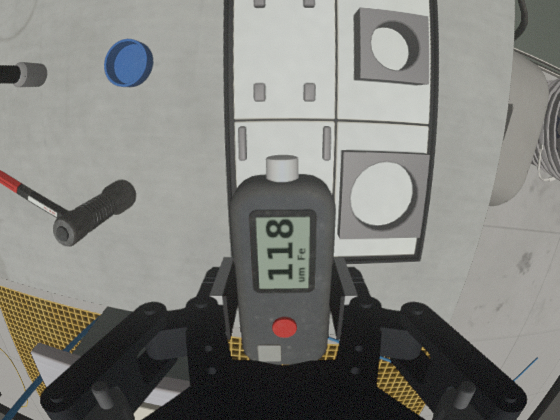

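The held gauge hangs straight over the flat cradle, whose rails show at (242,142) and (326,142). The wide well is at (383,193), narrow well at (392,46) and pen cradle at (283,47), all consistent with my estimates to within 4 mm.

```bash
python3 -m handwheel '[[[2,0,45,0,0,0,-1],[0,0,45,0,0,0,-1],[0,0,25,0,0,0,-1],[0,0,14,0,0,0,-1],[0,0,6,0,0,0,-1],[0,0,0,0,0,0,-1],[0,0,0,0,0,0,-1],[0,0,0,0,0,0,0.35],[0,0,0,0,0,0,0.35],[0,0,0,0,0,0,0.35],[0,0,0,0,0,0,0.35]]]'
```

```text
time_s: 10.22
ee_pos: [0.4572, -0.2315, 0.0144]
tool_rot: [3.142, -0.0, 0.099]
contact_force: [-0.4, 0.3, 0.1]
opening: 0.0577
gripper_force: 0.0
```

```bash
python3 -m handwheel '[[[0,0,-25,0,0,0,0.35],[0,0,-55,0,0,0,1],[0,0,-55,0,0,0,1],[0,0,-50,0,0,-9.2,1],[0,0,0,0,0,-9.2,1],[0,0,0,0,0,-9.2,1],[0,0,0,0,0,-9.2,1],[0,0,0,0,0,-9.2,1],[0,0,0,0,0,-9.2,1],[0,0,0,0,0,-9.4,1],[0,0,0,0,0,0,1],[0,0,0,0,0,0,1]]]'; python3 go.py .428 .056 .1 70.4
```

```text
time_s: 11.72
ee_pos: [0.4571, -0.2314, 0.1993]
tool_rot: [-3.141, -0.0, 1.224]
contact_force: [-0.1, 0.2, -0.2]
opening: 0.0853
gripper_force: 0.0
pos [ 0.4571 -0.2314  0.1993] yaw 70.1 | now tool [ 260.4 -125.2   99.3] norm 305.5 turn rz -0.3
after turn tool [ 261.  -123.9   99.3] t 11.725
```

```bash
python3 -m handwheel '[[[43.5,-21,0,0,0,0,1],[43.5,-21,0,0,0,0,1],[43.5,-21,0,0,0,0,1],[43.5,-21,0,0,0,0,1],[43.5,-21,0,0,0,0,1],[43,-20,0,0,0,0,1],[0,0,0,0,0,0,1],[0,0,49,0,0,0,1],[0,0,50,0,0,0,1],[0,0,0,0,0,0,1],[0,0,0,0,0,0,1]]]'; python3 - <<'E'
from h import *
a=read_camera("wrist");cv2.imwrite("pics/w3.png",a)
for k,z in dict(pen_center=.007,cup_center=.03,bottle_center=.037).items():
    for d in tip_of("wrist",k)[:2]: print(k,round(d["p"],2),np.round(d["point"]),np.round(wr(d["point"],z),3))
m=(win(a,100,60,420,330))&((a.max(2).astype(int)-a.min(2)>60)|(a.max(2)<90))
E
python3 go.py .428 .056 .004 70.4
```

```text
time_s: 13.1
ee_pos: [0.4282, 0.0555, 0.1014]
tool_rot: [3.141, -0.0, 1.225]
contact_force: [0.4, 0.0, 0.2]
opening: 0.0854
gripper_force: 0.0
pen_center 0.71 [283. 214.] [0.429 0.053 0.007]
cup_center 0.93 [235.  57.] [0.439 0.172 0.03 ]
bottle_center 0.69 [465. 180.] [0.566 0.042 0.037]
pos [0.4287 0.0559 0.102 ] yaw 70.3 | now tool [-0.1 -0.7 98. ] norm 98.0 turn rz -0.1
after turn tool [-0.1 -0.7 98. ] t 13.3
```

View pics/w3.png

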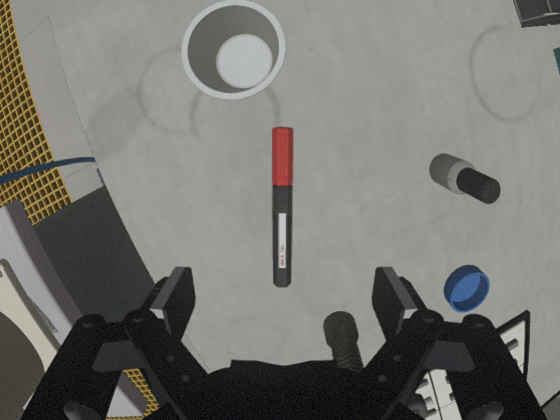

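The marker lies exactly along the finger centre line at (283,207). The torch is at (340,335), well clear behind the gripper.

```bash
python3 -m handwheel '[[[0,0,40,0,0,0,1],[0,0,35,0,0,0,1],[0,0,15,0,0,0,1],[0,0,8,0,0,0,1],[0,0,0,0,0,0,1],[0,0,0,0,0,0,-1],[0,0,0,0,0,0,-1],[0,0,0,0,0,0,-1],[0,0,0,0,0,0,-1],[0,0,0,0,0,0,-1],[0,0,0,0,0,0,-1],[0,0,0,0,0,0,-1],[0,0,0,0,0,0,-1],[0,0,-20,0,0,0,-1],[0,0,-45,0,0,0,-1],[0,0,-50,0,0,0,-1],[0,0,-50,0,0,0,-1],[0,0,-35,0,0,0,-1],[0,0,0,0,0,0,-1]]]'; python3 go.py .589 -.217 .16 5.8
```

```text
time_s: 15.68
ee_pos: [0.429, 0.0561, 0.2049]
tool_rot: [3.136, -0.003, 1.227]
contact_force: [0.7, -0.1, -0.8]
opening: 0.0121
gripper_force: 59.0
pos [0.429  0.0561 0.2049] yaw 70.3 | now tool [-203.1  242.7   44.9] norm 319.6 turn rz 64.5
after turn tool [131.5 287.8  44.9] t 15.675
```

```bash
python3 -m handwheel '[[[0,0,0,0,0,9.2,-1],[0,0,0,0,0,9.2,-1],[0,0,0,0,0,9.2,-1],[0,0,0,0,0,9.2,-1],[0,0,0,0,0,9.2,-1],[0,0,0,0,0,9.2,-1],[0,0,0,0,0,9.3,-1],[18.8,41.1,0,0,0,0,-1],[18.8,41.1,0,0,0,0,-1],[18.8,41.1,0,0,0,0,-1],[18.8,41.1,0,0,0,0,-1],[18.8,41.1,0,0,0,0,-1],[18.8,41.1,20,0,0,0,-1],[18.8,41.1,25,0,0,0,-1],[0,0,0,0,0,0,-1],[0,0,0,0,0,0,-1]]]'; python3 go.py .589 -.217 .013 5.8
python3 - <<'E'
from h import *
a=read_camera("wrist");cv2.imwrite("pics/w4.png",a)
for k in ["narrow_well","wide_well","pen_cradle"]:
    for d in tip_of("wrist",k)[:2]: print(k,round(d["p"],2),np.round(d["point"]),np.round(wr(d["point"],.004),3))
E
```

```text
time_s: 17.68
ee_pos: [0.5861, -0.2164, 0.1558]
tool_rot: [-3.14, 0.003, 0.101]
contact_force: [-0.7, -0.1, 0.0]
opening: 0.0116
gripper_force: 59.0
pos [ 0.5861 -0.2164  0.1558] yaw 5.8 | now tool [  2.8   0.9 142.8] norm 142.9 turn rz -0.0
after turn tool [  2.8   0.9 142.8] t 17.675
narrow_well 0.92 [381. 189.] [ 0.6   -0.31   0.004]
wide_well 0.97 [363. 305.] [ 0.467 -0.319  0.004]
```

View pics/w4.png

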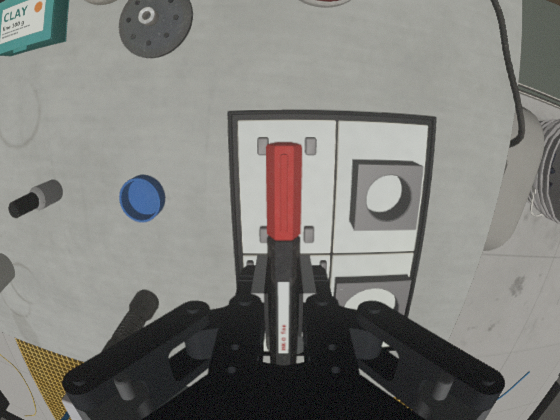

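The marker hangs between the saddles, seen at (263,145), (310,145), (265,233) and (307,233). The narrow well is at (385,195).

```bash
python3 -m handwheel '[[[2.5,0,45,0,0,0,-1],[0,0,45,0,0,0,-1],[0,0,30,0,0,0,-1],[0,0,15,0,0,0,-1],[0,0,7.5,0,0,0,-1],[0,0,0,0,0,0,-1],[0,0,0,0,0,0,-1],[0,0,0,0,0,0,-0.1],[0,0,0,0,0,0,-0.1],[0,0,0,0,0,0,-0.1],[0,0,0,0,0,0,-0.1]]]'; python3 go.py .589 -.217 .013 5.8
```

```text
time_s: 19.25
ee_pos: [0.5898, -0.2168, 0.0149]
tool_rot: [3.142, -0.0, 0.101]
contact_force: [-0.1, -0.2, -0.0]
opening: 0.0383
gripper_force: 0.0
pos [ 0.5898 -0.2168  0.0149] yaw 5.8 | now tool [-0.9  0.1  1.9] norm 2.1 turn rz -0.0
after turn tool [-0.9  0.1  1.9] t 19.25
```

```bash
python3 -m handwheel '[[[0,0,-25,0,0,0,-0.1],[0,0,-55,0,0,0,1],[0,0,-55,0,0,0,1],[0,0,-20,0,0,0,1],[0,-52,0,0,0,0,1],[0,-52,0,0,0,0,1],[0,-52,0,0,0,0,1],[0,-52,0,0,0,0,1],[0,-52,0,0,0,0,1],[0,0,0,0,0,0,1],[0,0,0,0,0,0,1],[0,0,0,0,0,0,1]]]'; python3 - <<'E'
from h import *
a=read_camera("wrist");cv2.imwrite("pics/w5.png",cv2.resize(a[120:330,150:430],(800,600)))
for k,z in dict(bottle_center=.037,cup_center=.03).items():
    for d in tip_of("wrist",k)[:2]: print(k,round(d["p"],2),np.round(d["point"]),np.round(wr(d["point"],z),3))
    for d in search_frame("wrist",k)[:2]: print(np.round(d["rect"]))
E
python3 go.py .564 .042 .044 5.8
```

```text
time_s: 20.75
ee_pos: [0.5636, 0.0407, 0.1695]
tool_rot: [3.141, 0.0, 0.1]
contact_force: [0.5, 0.2, 0.2]
opening: 0.0854
gripper_force: 0.0
bottle_center 0.71 [282. 196.] [0.566 0.041 0.037]
[269. 174. 298. 220.]
[449. 244. 526. 322.]
cup_center 0.85 [149. 295.] [0.438 0.175 0.03 ]
[115. 264. 176. 317.]
pos [0.5637 0.0411 0.1698] yaw 5.7 | now tool [  0.4  -0.8 125.8] norm 125.8 turn rz -0.1
after turn tool [  0.4  -0.8 125.8] t 21.0
```

View pics/w5.png

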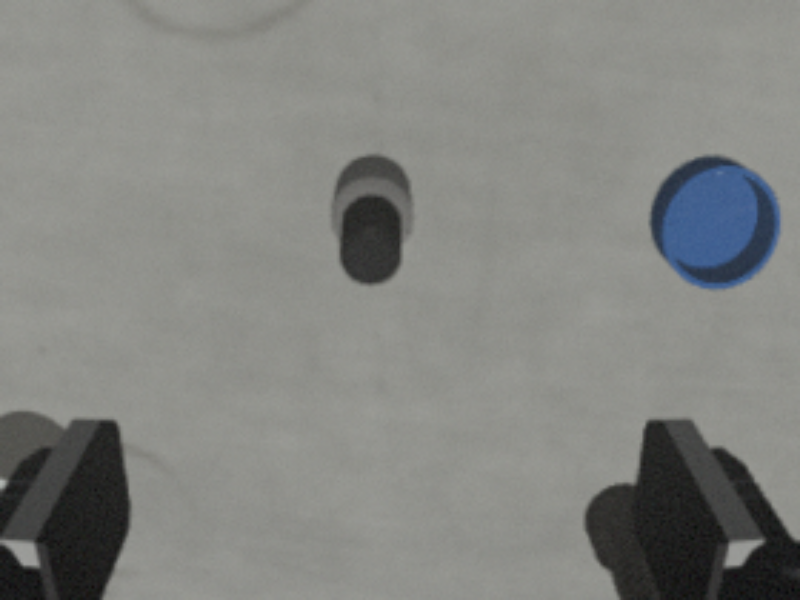

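Bottle on the finger centre line: cap top at crop (371,253) (pixel 280,209). The blue cap at (715,222) is clear of the fingers.

```bash
python3 - <<'E'
from h import *
print(wr((279.9,208.6),.074),wr((280.2,196.5),.04))
E
```

```text
[0.56632751 0.04315347 0.074     ] [0.56617914 0.04323006 0.04      ]
```

```bash
python3 -m handwheel '[[[2,-1.5,40,0,0,0,1],[0,0,40,0,0,0,1],[0,0,30,0,0,0,1],[0,0,16,0,0,0,1],[0,0,0,0,0,0,1],[0,0,0,0,0,0,-1],[0,0,0,0,0,0,-1],[0,0,0,0,0,0,-1],[0,0,0,0,0,0,-1],[0,0,0,0,0,0,-1],[0,0,0,0,0,0,-1],[0,0,0,0,0,0,-1],[0,0,0,0,0,0,-1]]]'; python3 go.py .599 -.3085 .2 5.8
```

```text
time_s: 22.62
ee_pos: [0.5658, 0.0436, 0.0445]
tool_rot: [3.142, -0.001, 0.101]
contact_force: [-1.0, 0.4, 5.9]
opening: 0.0167
gripper_force: 58.4
pos [0.5658 0.0436 0.0445] yaw 5.8 | now tool [  -2.5  353.7 -155.5] norm 386.3 turn rz -0.0
after turn tool [  -2.6  353.7 -155.5] t 22.625
```

Gripped the 18 mm cap. Lift, carry, hover.

```bash
python3 -m handwheel '[[[0,0,-20,0,0,0,-1],[0,0,-45,0,0,0,-1],[0,0,-50,0,0,0,-1],[0,0,-40,0,0,0,-1],[0,50.5,0,0,0,0,-1],[0,50.5,0,0,0,0,-1],[0,50.5,0,0,0,0,-1],[0,50.5,0,0,0,0,-1],[0,50.5,0,0,0,0,-1],[-1,50.5,0,0,0,0,-1],[-1.5,50.5,0,0,0,0,-1],[0,0,30,0,0,0,-1],[0,0,30,0,0,0,-1],[0,0,0,0,0,0,-1],[0,0,0,0,0,0,-1],[0,0,0,0,0,0,-1]]]'; python3 - <<'E'
from h import *
a=read_camera("wrist");cv2.imwrite("pics/w6.png",cv2.resize(a[90:370,100:473],(800,600)))
E
python3 go.py .599 -.3085 .054 5.8
```

```text
time_s: 24.62
ee_pos: [0.5996, -0.3087, 0.1408]
tool_rot: [3.14, -0.002, 0.101]
contact_force: [0.8, 0.0, -0.7]
opening: 0.017
gripper_force: 58.7
pos [ 0.5995 -0.3086  0.1406] yaw 5.8 | now tool [-0.5 -0.1 86.6] norm 86.6 turn rz 0.0
after turn tool [-0.5 -0.1 86.6] t 24.675
```

View pics/w6.png

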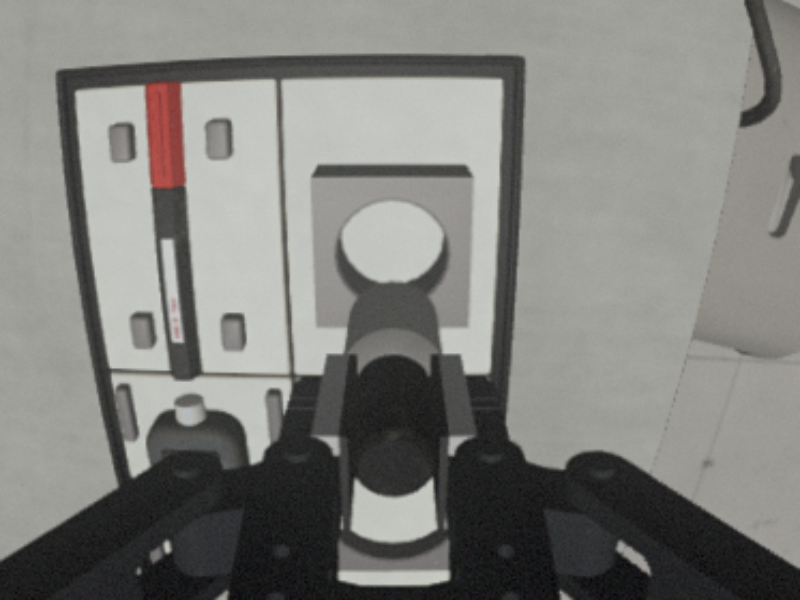

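The marker lies between its saddles, and the gauge sits in its cradle with its nub at (190,408). The narrow well block's top face has corners near (312,178), (473,178), (469,327) and (317,328).

```bash
python3 - <<'E'
from h import *
f=lambda p,z:wr((100+p[0]*.46625,90+p[1]*.46667),z)
k=np.array([f(p,.034) for p in [(312,178),(473,178),(469,327),(317,328)]]);print(np.round(k,3),k.mean(0))
print("pen ends",f((164,82),.018),f((186,377),.018))
k=np.array([f(p,.016) for p in [(121,142),(218,138),(143,330),(232,331)]]);print("pencradle",k.mean(0))
k=np.array([f(p,.012) for p in [(126,412),(275,409)]]);print("flat rails",k.mean(0), "gauge edges",f((148,445),.02),f((246,445),.02), f((190,398),.02))
E
```

```text
[[ 0.625 -0.277  0.034]
 [ 0.631 -0.336  0.034]
 [ 0.572 -0.342  0.034]
 [ 0.566 -0.283  0.034]] [ 0.59857693 -0.30954506  0.034     ]
pen ends [ 0.65516454 -0.2143226   0.018     ] [ 0.52781664 -0.22486109  0.018     ]
pencradle [ 0.59080768 -0.22076726  0.016     ]
flat rails [ 0.50692118 -0.22839075  0.012     ] gauge edges [ 0.48917476 -0.20517287  0.02      ] [ 0.49688753 -0.25272997  0.02      ] [ 0.51842852 -0.22699536  0.02      ]
```

```bash
python3 -m handwheel '[[[-1,1,35,0,0,0,-1],[0,0,25,0,0,0,-1],[0,0,15,0,0,0,-1],[0,0,8,0,0,0,-1],[0,0,4,0,0,0,-1],[0,0,0,0,0,0,-1],[0,0,0,0,0,0,-1],[0,0,0,0,0,0,0],[0,0,0,0,0,0,0],[0,0,0,0,0,0,0],[0,0,0,0,0,0,0],[0,0,0,0,0,0,0],[0,0,-30,0,0,0,0],[0,0,-45,0,0,0,0],[0,0,-50,0,0,0,1],[0,0,-30,0,0,0,1],[0,0,0,0,0,0,1]]]'; python3 go.py .4405 .175 .2 90
```

```text
time_s: 26.8
ee_pos: [0.5993, -0.3103, 0.2101]
tool_rot: [3.138, -0.005, 0.101]
contact_force: [0.1, 0.3, 0.1]
opening: 0.0858
gripper_force: 0.0
pos [ 0.5993 -0.3103  0.2101] yaw 5.8 | now tool [-108.9 -498.8   10.1] norm 510.7 turn rz -84.2
after turn tool [ 485.3 -158.8   10.1] t 26.8
```

```bash
python3 -m handwheel '[[[-10.9,-49.9,0,0,0,0,1],[-10.9,-49.9,0,0,0,0,1],[-10.9,-49.9,0,0,0,0,1],[-10.9,-49.9,0,0,0,0,1],[-10.9,-49.9,0,0,0,0,1],[-10.9,-49.9,0,0,0,0,1],[-10.9,-49.9,0,0,0,0,1],[-10.9,-49.9,0,0,0,0,1],[-10.9,-49.9,0,0,0,0,1],[-10.9,-49.9,0,0,0,0,1],[0,0,0,0,0,-10.5,1],[0,0,0,0,0,-10.5,1],[0,0,0,0,0,-10.5,1],[0,0,0,0,0,-10.5,1],[0,0,0,0,0,-10.5,1],[0,0,0,0,0,-10.5,1],[0,0,0,0,0,-10.5,1],[0,0,0,0,0,-10.5,1],[0,0,0,0,0,0,1],[0,0,0,0,0,0,1]]]'; python3 - <<'E'
from h import *
a=read_camera("wrist");cv2.imwrite("pics/w7.png",cv2.resize(a[90:370,100:473],(800,600)))
for d in tip_of("wrist","cup_center")[:2]: print(round(d["p"],2),np.round(d["point"]),np.round(wr(d["point"],.03),3))
E
python3 go.py .440 .174 .033 90
```

```text
time_s: 29.3
ee_pos: [0.4385, 0.1758, 0.2062]
tool_rot: [-3.14, 0.0, 1.564]
contact_force: [1.1, 0.3, 1.1]
opening: 0.0853
gripper_force: 0.0
0.94 [282. 187.] [0.439 0.173 0.03 ]
pos [0.4387 0.1759 0.2065] yaw 89.7 | now tool [ -1.9   1.3 173.5] norm 173.5 turn rz -0.3
after turn tool [ -1.9   1.3 173.5] t 29.4
```

View pics/w7.png

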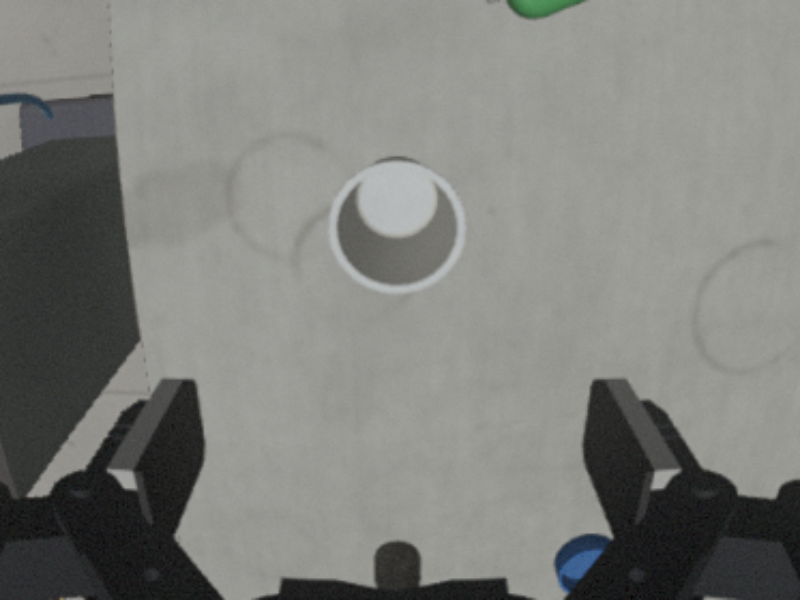

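The cup is upright with its rim centre at crop (397,226), midway between the fingers. Nothing stands near the fingers.

```bash
python3 - <<'E'
from h import *
print(wr((285.1,195.5),.059),wr((285.5,183.3),.002))
E
python3 -m handwheel '[[[-1.9,1.3,45,0,0,0,1],[0,0,45,0,0,0,1],[0,0,45,0,0,0,1],[0,0,30,0,0,0,1],[0,0,15,0,0,0,1],[0,0,0,0,0,0,1],[0,0,0,0,0,0,-1],[0,0,0,0,0,0,-1],[0,0,0,0,0,0,-1],[0,0,0,0,0,0,-1],[0,0,0,0,0,0,-1],[0,0,0,0,0,0,-1]]]'; python3 go.py .467 -.321 .2 95.8
```

```text
[0.44154621 0.17261953 0.059     ] [0.44225632 0.17027925 0.002     ]
time_s: 30.9
ee_pos: [0.4411, 0.1744, 0.0285]
tool_rot: [3.139, -0.001, 1.567]
contact_force: [-2.6, 0.4, 8.2]
opening: 0.0571
gripper_force: 61.8
pos [0.4411 0.1744 0.0285] yaw 89.8 | now tool [-495.3   27.8 -171.5] norm 524.9 turn rz -6.0
after turn tool [-495.5  -24.3 -171.5] t 30.9
```

```bash
python3 -m handwheel '[[[0,0,-20,0,0,0,-1],[0,0,-40,0,0,0,-1],[0,0,-50,0,0,0,-1],[0,0,-60,0,0,0,-1],[-49.5,2.8,0,0,0,0,-1],[-49.5,2.8,0,0,0,0,-1],[-49.5,2.8,0,0,0,0,-1],[-49.5,2.8,0,0,0,0,-1],[-49.5,2.8,0,0,0,0,-1],[-49.5,2.8,0,0,0,0,-1],[-49.5,2.8,0,0,0,0,-1],[-49.5,2.8,0,0,0,0,-1],[-49.5,2.8,0,0,0,0,-1],[-49.5,2.8,0,0,0,0,-1],[0,0,0,0,0,-6,-1],[0,0,40,0,0,0,-1],[0,0,30,0,0,0,-1],[0,0,0,0,0,0,-1],[0,0,0,0,0,0,-1],[0,0,0,0,0,0,-1]]]'; python3 - <<'E'
from h import *
a=read_camera("wrist");cv2.imwrite("pics/w8.png",cv2.resize(a[60:396,60:508],(800,600)))
E
python3 go.py .467 -.321 .0375 95.8
```

```text
time_s: 33.4
ee_pos: [0.4673, -0.3216, 0.1286]
tool_rot: [3.139, 0.002, 1.672]
contact_force: [0.5, -0.1, 0.4]
opening: 0.0572
gripper_force: 63.9
pos [ 0.4672 -0.3215  0.1284] yaw 95.8 | now tool [ 0.5 -0.1 90.9] norm 90.9 turn rz -0.0
after turn tool [ 0.5 -0.1 90.9] t 33.45
```

View pics/w8.png

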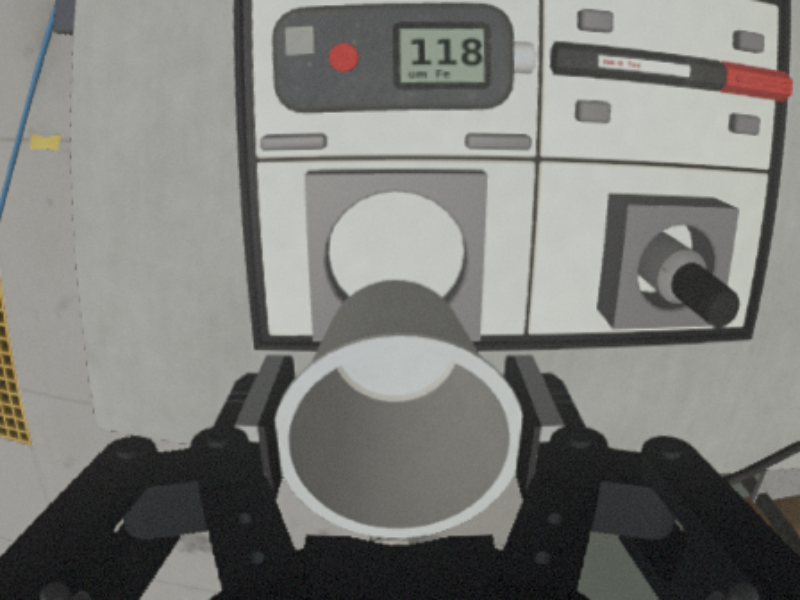

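The gauge is centred in its rails, the marker between its saddles, and the bottle stands in its well. The wide well opening is centred near (397,250), directly under the cup.

```bash
python3 - <<'E'
from h import *
f=lambda p,z:np.round(wr((60+p[0]*.56,60+p[1]*.56),z)[:2],4)
print("well L,R,top",f((328,250),.022),f((465,250),.022),f((396,191),.022),"block top corners",f((306,171),.022),f((487,172),.022))
print("cup rim", f((280,435),.1285-.0285+.059),f((522,435),.1285-.0285+.059))
E
```

```text
well L,R,top [ 0.4366 -0.3201] [ 0.4977 -0.314 ] [ 0.4643 -0.2905] block top corners [ 0.4245 -0.2853] [ 0.5027 -0.2779]
cup rim [ 0.4406 -0.3234] [ 0.4969 -0.3179]
```

```bash
python3 -m handwheel '[[[1.5,0,35,0,0,0,-1],[0,0,25,0,0,0,-1],[0,0,18,0,0,0,-1],[0,0,9,0,0,0,-1],[0,0,4,0,0,0,-1],[0,0,0,0,0,0,-1],[0,0,0,0,0,0,-1],[0,0,0,0,0,0,0.7],[0,0,0,0,0,0,1],[0,0,0,0,0,0,1],[0,0,0,0,0,0,1],[0,0,-25,0,0,0,1],[0,0,-40,0,0,0,1],[0,0,-50,0,0,0,1],[0,0,-50,0,0,0,1],[0,0,0,0,0,0,1],[0,0,0,0,0,0,1]]]'; python3 - <<'E'
from h import *
a=read_camera("wrist");b=read_camera("top")
cv2.imwrite("pics/w9.png",np.hstack([cv2.resize(a[60:396,60:508],(400,300)),cv2.resize(b[130:300,220:450],(400,296))[:300] if 0 else cv2.resize(b[130:300,220:447],(400,300))]))
for k,z in dict(cup_center=.038,bottle_center=.045).items():
    for d in tip_of("wrist",k)[:2]: print(k,round(d["p"],2),np.round(wr(d["point"],z),3))
E
```

```text
time_s: 35.58
ee_pos: [0.4658, -0.3192, 0.2004]
tool_rot: [-3.141, -0.0, 1.672]
contact_force: [-0.1, 1.0, -0.6]
opening: 0.0853
gripper_force: 0.0
cup_center 0.67 [ 0.464 -0.324  0.038]
bottle_center 0.9 [ 0.598 -0.31   0.045]
```

View pics/w9.png

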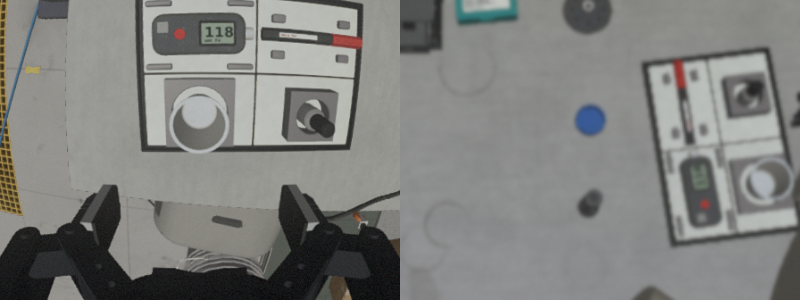

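All four items sit centred in their holders. The cup foot is at (200,110) left and the bottle at (315,120) left. The torch (590,203) and blue cap (590,120) have not moved.

```bash
python3 -c "
from plant import *
print(sign_off())"
```

```text
the job is handed in; nothing more can be done
None
```

I packed the bottle, cup, gauge and marker each into its own holder, left the torch and spare cap where they stood, and handed the job in at about 36 s; the sign-off gave no verdict, but the last pictures showed everything in place.

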